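# Build the slat crib, then hold the bundling jig's tensioner back

## Task

Finish the drying-slat crib on the bundling jig: lay the two loose slats crosswise on the pair already on the platen, one across each end so that the crib is square and its ends are flush, and let go of them. Then push the jig's sprung tensioner arm back until its pawl clicks up behind it, push it a little farther so that it stands clear of the pawl, and finish while still holding it there, so that a colleague can fit the band. Leave the jars, cup, brush and bottle on the desk alone.

Things in the scene. Friction and masses are not known exactly. Their poses are not given: they have to be found in the camera images.
- platen (a point): Centre of the top of the jig's square aluminium platen (150 x 150 mm, top 35 mm above the desk). Axes are the jig's: x away from the robot, y towards the tensioner, z up; the jig stands turned up to 0.2 rad. Its grey base plate is 170 (x) x 370 (y) x 15 mm high, its centre 100 mm towards +y from here.
- under_a: Wooden slat 132 x 22 x 12 mm, loose, already lying on the platen along the jig's x axis, 55 mm from the platen centre on its +y side; must stay there. Origin: centre of its underside, own x along its length.
- under_b: The same, 55 mm from the platen centre on its -y side.
- slat_a: Loose wooden slat 132 (x) x 22 (y) x 12 (z) mm, about 30 g, flat on the desk beside the jig. Origin: centre of its underside, x along its length. Its place: on the lower pair, along the jig's y, centred on platen y = 0, middle line 55 mm from the platen centre towards +x or -x (outer edge flush with the lower slats' ends), underside 12 mm above the platen.
- slat_b: The second loose slat, the same, lying on the other side of the jig; it belongs on the end of the lower pair that the first one leaves free (either may go at either end).
- pivot (a point): On the vertical pivot axis of the tensioner arm, at the base plate's top face (15 mm above the desk); it lies 10 mm towards +x and 145 mm towards +y of the platen centre. Axes are the jig's. The pivot's boss and cap reach 85 mm above the desk.
- roller_top (a point): Centre of the top of the white upright idler roller at the tensioner arm's free end: a plain round post, 24 mm in diameter, top 102 mm above the desk, on the level arm (12 mm square steel bar, top 54 mm above the desk); it does not spin. Axis 110 mm from the pivot axis. Push it from the robot's side or pinch it from above.
- tensioner (a joint): Arm angle (rad). At 0 (rest) the arm points from the pivot along the jig's +y turned 0.4 rad towards -x; growing values swing the roller towards +x, away from the robot. The spring drives it back: at the roller 4 N at rest, 8 N at 0.5, 11 N at the hard stop, 0.80; the pawl adds a little. Let go past the click, it returns only to 0.50, onto the pawl. Hold beyond 0.53; 0.58 to 0.75 is comfortable.
- pawl (a joint): Drop of the small brass ratchet pawl under the tensioner arm, 75 mm from the pivot (m): 0 fully up, about 0.006 while the arm's tooth rides over it (arm between about 0.2 and 0.5 rad), 0 again when it clicks up behind the arm.
- jar_a: Bystander: small clear jar with metal cap, 38 mm in diameter, 42 mm high; origin at its base.
- jar_b: Bystander: small dark jar, same size.
- jar_c: Bystander: small clear jar with metal cap, same size.
- cup: Bystander: white cup, 70 mm wide, 60 mm high; origin at its base.
- brush: Bystander: brush lying on the desk.
- bottle: Bystander: amber bottle, 56 mm in diameter, 130 mm high; origin at its base.
Mind the look-alikes: they are no part of the job. What is shaped like the under_a but blue is not meant. What is shaped like the slat_b but pink is not meant.

How it is judged:
On the way, in this order (a step that is already met when the one before it is completed fails the run):
1. both loose slats lie crosswise on the lower pair, one at each end, and are released ((((x of slat_a in the frame of platen between 0.041 and 0.069 m and y of slat_a in the frame of platen between -0.015 and 0.015 m and z of slat_a in the frame of platen between 0.009 and 0.015 m and angle between the x axis of slat_a and the y axis of platen, either way round below 0.15 rad) and (x of slat_b in the frame of platen between -0.069 and -0.041 m and y of slat_b in the frame of platen between -0.015 and 0.015 m and z of slat_b in the frame of platen between 0.009 and 0.015 m and angle between the x axis of slat_b and the y axis of platen, either way round below 0.15 rad)) or ((x of slat_a in the frame of platen between -0.069 and -0.041 m and y of slat_a in the frame of platen between -0.015 and 0.015 m and z of slat_a in the frame of platen between 0.009 and 0.015 m and angle between the x axis of slat_a and the y axis of platen, either way round below 0.15 rad) and (x of slat_b in the frame of platen between 0.041 and 0.069 m and y of slat_b in the frame of platen between -0.015 and 0.015 m and z of slat_b in the frame of platen between 0.009 and 0.015 m and angle between the x axis of slat_b and the y axis of platen, either way round below 0.15 rad))) and x of under_a in the frame of platen between -0.015 and 0.015 m and y of under_a in the frame of platen between 0.04 and 0.07 m and z of under_a in the frame of platen between -0.003 and 0.004 m and x of under_b in the frame of platen between -0.015 and 0.015 m and y of under_b in the frame of platen between -0.07 and -0.04 m and z of under_b in the frame of platen between -0.003 and 0.004 m and linear speed of each of slat_a, slat_b, under_a, under_b below 0.02 m/s and contact force between the fingers and slat_a below 0.1 N and contact force between the fingers and slat_b below 0.1 N and contact force between the fingers and under_a below 0.1 N and contact force between the fingers and under_b below 0.1 N), for 0.2 s.
2. the tensioner arm is past its click: the pawl is up and the arm stands clear of it (value of joint tensioner above 0.53 rad and value of joint pawl below 0.003 m), for 0.2 s.
At the end, for the whole second after the job is handed in: Robot bears on the tensioner (over 2 N), still, beyond 0.53 rad, pawl up (under 3 mm). Both slats rest untouched across the lower pair, square within 0.15 rad, 55 mm (14 off at most) either side of the platen centre, ends within 15 mm; lower slats within 15 mm of their places (all of step 1 and all of step 2 and velocity of joint tensioner between -0.1 and 0.1 rad/s and contact force between any of the fingers, the arm and tensioner above 2 N); the arm keeps its last pose, push and grip.
It fails at once if a bystander (jar, cup, brush, bottle) is moved more than 30 mm or tipped over (distance of any of jar_a, jar_b, jar_c, cup, brush, bottle from where it was at the start of the episode above 0.03 m or angle between any of jar_a, jar_b, jar_c, cup, bottle's own z axis and vertical above 0.5 rad).
It also fails if it takes over 58 s, if anything falls off the work surface, if the arm or the gripper's body presses on something with over 40 N, if the wrist force passes 120 N, or if a joint passes its speed limit or range.

## Robot

A 6-joint arm with a two-finger parallel gripper is mounted at the origin on the work surface. World frame = base frame: x ahead of the robot, y to its left, z up, the work surface at z = 0. Lengths are in m, angles in rad, forces in N, time in s.
With the tool pointing down it reaches from about 0.3 to 0.75 m from the base axis. Payload 8.5 kg.
Tool frame: the origin (TCP) lies at the centre of the arm's flange, where the gripper is bolted on; the fingertips stand 173 mm ahead of it and the grasp point (between the pads) lies 155 mm ahead of it; z points along the fingers, y is the direction in which the jaws open and shut (so a half turn about z gives the same grasp; the last joint's range is limited). The gripper opens to 85 mm and grips with 20 to 120 N. Pads are 22 mm wide; open, the fingers measure 114 mm over their backs; the gripper's body (76 mm by 85 mm) begins 54 mm behind the grasp point. The pads swing forward as they close: fully open they stand 13 mm farther back than shut.
Start: joints at [-1.45, 0.381, 1.297, -0, 1.464, -0.215], TCP at [0.181, -0.519, 0.405] pointing down, gripper open.
Joint ranges: [-3.11, 3.11], [-0.89, 2.33], [0.22, 2.48], [-1.42, 4.56], [0.17, 2.85], [-2.88, 2.88]. Speed limits (rad/s): [2.39, 2.39, 3.14, 3.14, 3.14, 3.14].

## Interface

Orientations are given as a unit quaternion [x, y, z, w].
In Python, from station import r, camera, order, finder gives the robot as it stands.
- The arm moves only by the shell command python3 -m crank 'ROWS' [FORCE]. ROWS is a JSON object of lists of equal length, an entry for each row: "linear": the shift along the tool's x, y, z scaled (see below), a list of three; "twist": the turn, a rotation vector about the tool's x, y, z scaled (see below), a list of three; "claw": the opening, from 0 (shut) to 1 (fully open). In form: {"linear": [[dx, dy, dz], ...], "twist": [[wx, wy, wz], ...], "claw": [claw, ...]}. A call has exactly 8 rows; each row is the pose to reach, as a shift and turn from the pose measured when the call began, along the tool's axes at that moment; what a row does not reach only later rows make up. The controller multiplies each number of a shift by 250 mm and each number of a turn by 90 degrees. A row lasts 1/10 s, in which the tool goes at most 50 mm and 8.59 degrees, less where a joint would pass 70% of its speed; a pose out of reach is approached as far as the arm can. A call with a number of a shift or a turn outside -1 to 1 is refused whole. A call with a gripper value outside its range is refused whole. The fingers move at their own pace and stop on an object; FORCE is the grip in N (left out, the last holds). Time passes only in rows, so rows that repeat a pose let the fingers close, or fill a call up. It gives the time, the measured TCP pose, the force and the opening at its end, in the units of the state.
- r.read_state(): the state, without advancing time (a new reading comes with each control period).
- camera(name): name is "scene" or "top" or "wrist"; returns a dict with "color" (480x640x3 uint8, blue, green, red), "depth" (480x640 float32, m along the optical axis (not along the pixel's ray), 0 where there is no reading), "K" (3x3 intrinsics, pixels), "R" (3x3) and "t" (3): a world point X has camera coordinates R X + t. Camera axes: x right, y down, z forward; pixel columns grow to the right and rows downward; lengths in m; the calibration is good to about 2 mm. A picture is of the moment at which its call begins.
- order.hand_in(): hands the job in, once; it reports no verdict.
Trained networks look in a picture, given as the dict that the camera call returned (one of the last four; its "shot" number tells which), for a name from the list of things; names that differ only in an ending like _2 or _b are one class to them, and where a whole thing is asked for, a point or a joint stands for the part that bears it (a point fixed in the world has none). Each returns a list of dicts, best first, with "score" (0 to 1); they miss things now and then, are a little off and sometimes report something else, mostly with a low value. They report only what shows in the picture. A call takes as long as a camera call. They do not tell look-alikes from the thing itself.
- finder.trace(target, picture): "region" (480x640 bool, what is visible of it) and "extent" ([left, top, right, bottom] in pixels, round what is visible of it).
- finder.mark_of(target, picture): "location" ([column, row] in pixels: a listed point, or the origin of a listed thing).
The state is a dict: "t": time; "joint_positions": joint angles; "dq": joint speeds; "joint_torque": joint torques, N m; "eef_pos": TCP position; "orientation": TCP orientation; "force": force on the tool from outside, world axes, zero at the start; "torque": the same for the moment, N m; "gripper_width": finger opening in m.
Only numpy, scipy, OpenCV 4.12 (cv2) and the standard library are available. Lean on these libraries where they do the work, as an engineer would, in place of code of your own. Each camera call takes 0.05 s, during which the arm holds its last target. There are 200 camera calls.

## Working session

There is one attempt and no reset: what is moved stays moved. The work goes in short steps, Python scripts to look and compute and a shell command to move; the robot and the scene stay as the last step left them, time stands still between calls to the robot, and variables do not carry over. Pictures are saved under pics/ and viewed, about 8 in all and at most 12, crops included, and the job is handed in when it is done.

```bash
mkdir -p pics
cat > h.py <<'E'
import numpy as np,cv2
from station import r,camera,order,finder
from scipy.spatial.transform import Rotation as Ro
def pts(p,mask=None):
    K,R,t,d=p["K"],p["R"],p["t"],p["depth"]
    v,u=np.nonzero((d>0)&(mask if mask is not None else True))
    z=d[v,u]; c=np.stack([(u-K[0,2])/K[0,0]*z,(v-K[1,2])/K[1,1]*z,z],1)
    return (c-t)@R, u, v
def atz(p,uv,z):
    K,R,t=p["K"],p["R"],p["t"]
    d=R.T@np.linalg.inv(K)@np.array([uv[0],uv[1],1.]); o=-R.T@t
    return o+d*(z-o[2])/d[2]
def slat(p,mask,ztop,tol=.006):
    X,u,v=pts(p,mask); X=X[abs(X[:,2]-ztop)<tol]
    (c,s,a)=cv2.minAreaRect(X[:,:2].astype(np.float32)*1000)
    if s[0]<s[1]: a+=90; s=s[::-1]
    return np.round(c,1),np.round(s,1),round(np.radians((a+90)%180-90),3),len(X)
def rel(x,y,z,yaw,zg=.155):
    "tool-frame units shift/turn so that grasp point is at x,y,z, tool down, jaw axis (y) at world yaw"
    s=r.read_state(); R0=Ro.from_quat(s["orientation"]); p=np.array(s["eef_pos"])
    tgt=np.array([x,y,z+zg])
    ys=[np.array([np.cos(yaw+k*np.pi),np.sin(yaw+k*np.pi),0]) for k in(0,1)]
    b=max(ys,key=lambda q:q@R0.as_matrix()[:,1]); zz=np.array([0,0,-1.])
    R1=Ro.from_matrix(np.stack([np.cross(b,zz),b,zz],1))
    print("lin",np.round(R0.inv().apply(tgt-p)/.25,3),"twist",np.round((R0.inv()*R1).as_rotvec()/(np.pi/2),3),"up per m z: -4 each")
E
python3 - <<'E'
from h import *
for n in("top","scene"):
    p=camera(n); cv2.imwrite(f"pics/{n}0.png",p["color"])
    for k in("slat_a","under_a","roller_top","tensioner"):
        for q in finder.trace(k,p)[:6]:
            zt=.059-.012 if k=="under_a" else .012
            try: print(n,k,round(q["score"],2),np.round(q["extent"]), slat(p,q["region"],zt) if k in("slat_a","under_a") else "", np.round(p["color"][q["region"]].mean(0)))
            except Exception as e: print(n,k,q["score"],q["extent"],e)
    for k,z in(("platen",.035),("pivot",.015),("roller_top",.102)):
        for q in finder.mark_of(k,p)[:3]: print(n,k,round(q["score"],2),np.round(q["location"]),atz(p,q["location"],z).round(4))
s=r.read_state();print(s["eef_pos"],s["orientation"],s["t"])
E
```

```text
top slat_a 0.81 [474. 249. 483. 301.] (array([ 459.7, -376.3]), array([130. ,  24.7]), np.float64(-0.005), 380) [ 32.  64. 100.]
top slat_a 0.62 [201. 240. 223. 288.] (array([496.3, 356.4]), array([132.8,  24.6]), np.float64(-0.325), 380) [ 43.  80. 114.]
top under_a 0.83 [371. 214. 386. 261.] (array([ 562.2, -105.9]), array([131.2,  23. ]), np.float64(-0.011), 381) [ 69.  88. 112.]
top under_a 0.81 [333. 214. 346. 261.] (array([560.4,   4.1]), array([131.4,  21.9]), np.float64(-0.018), 367) [ 73.  91. 114.]
top under_a 0.8 [344. 287. 372. 332.] (array([0., 0.]), array([0., 0.]), np.float64(0.0), 0) [144.  93.  77.]
top under_a 0.28 [252. 303. 263. 314.] (array([377.7, 224.8]), array([31.8, 31.7]), np.float64(-1.568), 98) [ 55. 138. 163.]
top tensioner 0.76 [259. 228. 312. 255.]  [111. 119. 125.]
top tensioner 0.63 [374. 215. 386. 262.]  [ 70.  89. 112.]
top platen 0.81 [356. 238.] [ 0.5594 -0.0449  0.035 ]
top pivot 0.84 [305. 237.] [0.5701 0.0941 0.015 ]
top roller_top 0.89 [268. 246.] [0.5286 0.1895 0.102 ]
top roller_top 0.66 [430. 307.] [ 0.3656 -0.2222  0.102 ]
top roller_top 0
[... 672 characters left out ...]

scene under_a 0.62 [268. 256. 319. 282.] (array([558.3,   3.8]), array([133.4,  28.6]), np.float64(-0.025), 396) [ 57.  80. 113.]
scene roller_top 0.87 [316. 207. 334. 256.]  [118. 135. 148.]
scene tensioner 0.96 [314. 207. 340. 256.]  [116. 132. 145.]
scene tensioner 0.73 [352. 179. 411. 209.]  [103. 129. 153.]
scene tensioner 0.55 [224. 207. 378. 329.]  [134. 146. 158.]
scene platen 0.94 [278. 281.] [ 0.5569 -0.052   0.035 ]
scene pivot 0.88 [321. 258.] [0.5638 0.1033 0.015 ]
scene pivot 0.31 [292. 268.] [0.5325 0.0283 0.015 ]
scene roller_top 0.79 [329. 207.] [0.5164 0.1992 0.102 ]
[ 0.18122752 -0.51927124  0.40473864] [ 9.85938286e-01  1.67109829e-01 -1.11748022e-05  3.86781461e-05] 0.8
```

View pics/top0.png

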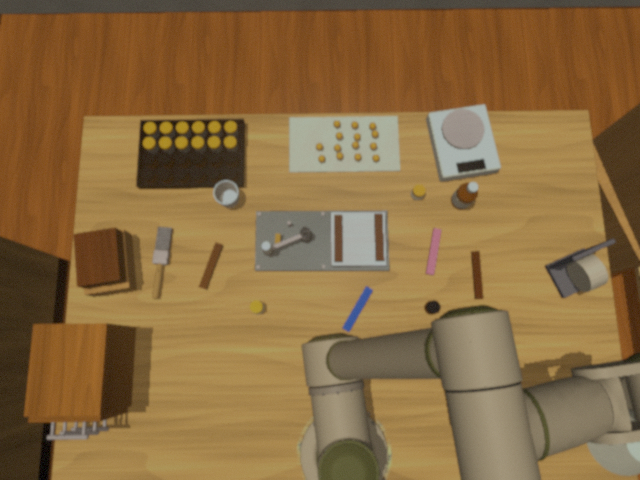

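View pics/scene0.png

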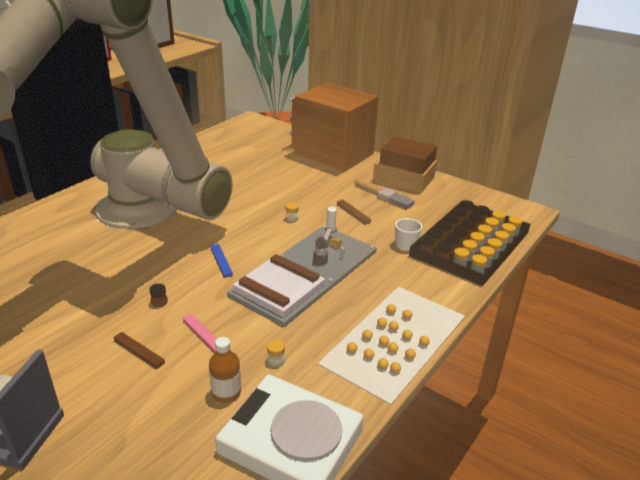

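Both brown slats are found in the top view, at (478,275) and (211,265). The pink one at (434,251) and the blue one at (358,309) are the decoys. The platen is at (356,238), about (0.561, -0.051) m with yaw close to 0.

```bash
python3 -c "
from h import *
rel(.4595,-.3765,.10,-np.pi/2)"
```

```text
lin [ 1.239 -0.172  0.599] twist [0.    0.    0.214] up per m z: -4 each
```

```bash
python3 -m crank '{"linear":[[1,-0.14,0.45],[1,-0.14,0.45],[1,-0.14,0.45],[1,-0.14,0.45],[1,-0.14,0.45],[1,-0.14,0.45],[1,-0.14,0.45],[1,-0.14,0.45]],"twist":[[0,0,0.07],[0,0,0.14],[0,0,0.214],[0,0,0.214],[0,0,0.214],[0,0,0.214],[0,0,0.214],[0,0,0.214]],"claw":[0.6,0.6,0.6,0.6,0.6,0.6,0.6,0.6]}' 40
python3 - <<'E'
from h import *
p=camera("wrist"); cv2.imwrite("pics/w1.png",p["color"])
for q in finder.trace("slat_b",p)[:3]: print(round(q["score"],2),q["extent"],slat(p,q["region"],.012),p["color"][q["region"]].mean(0))
rel(.4595,-.3765,.019,-np.pi/2)
E
```

```text
t: 1.6
eef_pos: [0.4058, -0.4039, 0.2923]
orientation: [1.0, 0.0, -0.0, 0.0]
force: [-0.6, 0.4, 0.5]
gripper_width: 0.051
0.82 [17.2, 0.0, 78.5, 153.9] (array([ 501.1, -257.2]), array([80.7, 24. ]), np.float64(-0.221), 6968) [124.98993859 106.92003136 180.57493793]
0.7 [242.6, 24.2, 285.4, 265.3] (array([ 459.5, -378.3]), array([131.8,  22.2]), np.float64(0.0), 9204) [ 35.05949828  62.25921955 102.61159949]
lin [ 0.218 -0.113  0.475] twist [ 0.001 -0.    -0.001] up per m z: -4 each
```

```bash
python3 -m crank '{"linear":[[0.215,-0.104,0.1],[0.215,-0.104,0.25],[0.215,-0.104,0.36],[0.215,-0.104,0.42],[0.215,-0.104,0.465],[0.215,-0.104,0.465],[0.215,-0.104,0.465],[0.215,-0.104,0.465]],"twist":[[0,0,0],[0,0,0],[0,0,0],[0,0,0],[0,0,0],[0,0,0],[0,0,0],[0,0,0]],"claw":[0.6,0.6,0.6,0.6,0.6,0.6,0.6,0]}'
python3 -m crank '{"linear":[[0,0,0],[0,0,0],[0,0,0],[0,0,0],[0,0,-0.1],[0,0,-0.25],[0,0,-0.4],[0,0,-0.4]],"twist":[[0,0,0],[0,0,0],[0,0,0],[0,0,0],[0,0,0],[0,0,0],[0,0,0],[0,0,0]],"claw":[0,0,0,0,0,0,0,0]}'
python3 - <<'E'
from h import *
p=camera("wrist"); cv2.imwrite("pics/w2.png",p["color"])
rel(.616,-.051,.09,0)
E
```

```text
t: 2.5
eef_pos: [0.4588, -0.3792, 0.1778]
orientation: [1.0, -0.001, 0.001, 0.001]
force: [0.6, -0.2, -0.5]
gripper_width: 0.0379
t: 3.3
eef_pos: [0.4591, -0.3793, 0.2831]
orientation: [1.0, -0.001, 0.004, 0.005]
force: [-0.6, -0.8, -1.0]
gripper_width: 0.0206
lin [ 0.626 -1.314  0.135] twist [ 0.001 -0.006  0.999] up per m z: -4 each
```

View pics/w2.png

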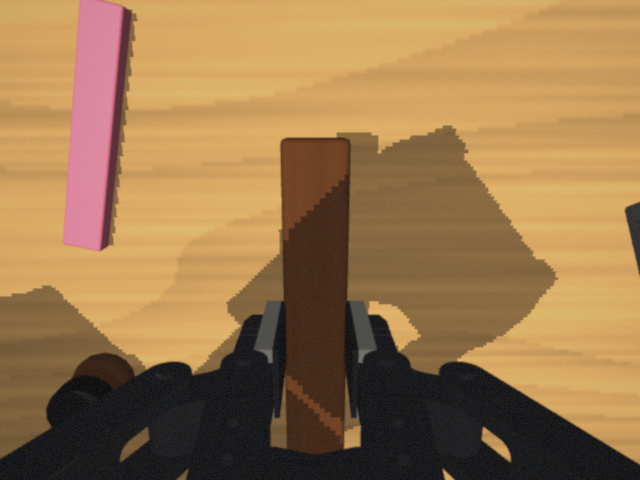

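Slat_b is gripped centrally, spanning columns 281–350. I'll carry it to the far end of the crib.

```bash
python3 -m crank '{"linear":[[0.06,-0.12,0],[0.12,-0.24,0],[0.18,-0.37,0],[0.24,-0.5,0],[0.31,-0.64,0],[0.37,-0.78,0],[0.43,-0.9,0],[0.43,-0.9,0]],"twist":[[0,0,0.08],[0,0,0.17],[0,0,0.26],[0,0,0.35],[0,0,0.44],[0,0,0.53],[0,0,0.62],[0,0,0.7]],"claw":[0,0,0,0,0,0,0,0]}'
python3 -c "
from h import *
rel(.616,-.051,.10,0)"
```

```text
t: 4.15
eef_pos: [0.5676, -0.1505, 0.2779]
orientation: [0.852, -0.524, 0.003, 0.001]
force: [0.0, -0.2, -0.1]
gripper_width: 0.0204
lin [-0.268 -0.352  0.09 ] twist [-0.001 -0.004  0.298] up per m z: -4 each
```

```bash
python3 -m crank '{"linear":[[-0.07,-0.1,0],[-0.14,-0.2,0],[-0.21,-0.3,0.02],[-0.268,-0.352,0.05],[-0.268,-0.352,0.09],[-0.268,-0.352,0.09],[-0.268,-0.352,0.09],[-0.268,-0.352,0.09]],"twist":[[0,0,0.09],[0,0,0.18],[0,0,0.26],[0,0,0.298],[0,0,0.298],[0,0,0.298],[0,0,0.298],[0,0,0.298]],"claw":[0,0,0,0,0,0,0,0]}'
python3 - <<'E'
from h import *
p=camera("wrist"); cv2.imwrite("pics/w3.png",p["color"])
for q in finder.trace("under_a",p)[:4]: print(round(q["score"],2),np.round(q["extent"]),slat(p,q["region"],.047))
for q in finder.mark_of("platen",p)[:2]: print(q["score"],atz(p,q["location"],.035))
for q in finder.trace("slat_b",p)[:3]:
  X,u,v=pts(p,q["region"]); print(q["score"],np.round(q["extent"]),np.median(X,0).round(4))
rel(.616,-.051,.068,0)
s=r.read_state();print(s["eef_pos"],s["orientation"])
E
```

```text
t: 4.95
eef_pos: [0.6158, -0.0521, 0.2552]
orientation: [-0.707, 0.707, -0.003, -0.001]
force: [0.8, 0.7, -0.3]
gripper_width: 0.0202
0.73 [350. 136. 618. 193.] (array([ 549.6, -108.1]), array([108.2,  22.2]), np.float64(-0.005), 14295)
0.68 [344. 367. 576. 421.] (array([548.6,   2.1]), array([108.9,  22.6]), np.float64(-0.01), 2002)
0.32 [257.  91. 626. 479.] (array([572. , -73.6]), array([167.3,  74.5]), np.float64(0.831), 11)
0.77 [ 0.56064151 -0.05304742  0.035     ]
0.7 [279. 138. 349. 454.] [ 0.6169 -0.0727  0.0887]
lin [-0.003  0.     0.13 ] twist [-0.002 -0.003 -0.   ] up per m z: -4 each
[ 0.61587747 -0.05162235  0.25539126] [-7.06937414e-01  7.07268639e-01 -3.21522866e-03 -4.76666971e-04]
```

View pics/w3.png

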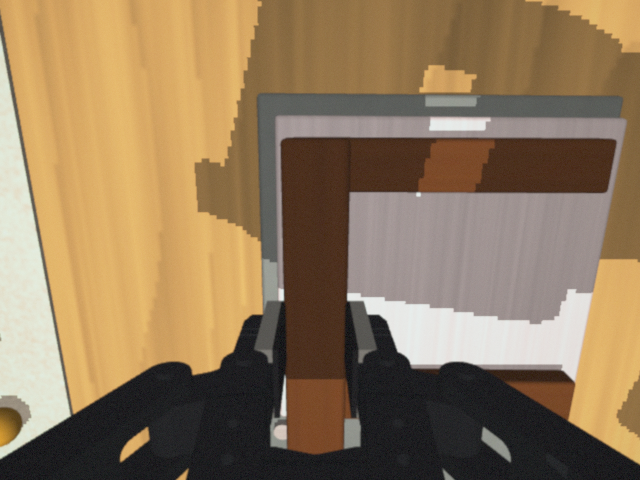

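The held slat (columns 281–349) sits over the far ends of the lower pair, with its upper end flush at row 138. Lowering.

```bash
python3 -m crank '{"linear":[[0,0,0.05],[0,0,0.09],[0,0,0.11],[0,0,0.12],[0,0,0.125],[0,0,0.125],[0,0,0.125],[0,0,0.125]],"twist":[[0,0,0],[0,0,0],[0,0,0],[0,0,0],[0,0,0],[0,0,0],[0,0,0],[0,0,0]],"claw":[0,0,0,0,0,0,0,0]}'
```

```text
t: 5.95
eef_pos: [0.6155, -0.0516, 0.2258]
orientation: [-0.707, 0.707, -0.003, -0.001]
force: [-8.7, 2.0, 18.2]
gripper_width: 0.0207
```

```bash
python3 -m crank '{"linear":[[0,0,0],[0,0,0],[0,0,0],[0,0,0],[0,0,0],[0,0,-0.1],[0,0,-0.3],[0,0,-0.45]],"twist":[[0,0,0],[0,0,0],[0,0,0],[0,0,0],[0,0,0],[0,0,0],[0,0,0],[0,0,0]],"claw":[0,0.5,0.5,0.5,0.5,0.5,0.5,0.5]}'
python3 - <<'E'
from h import *
p=camera("wrist"); cv2.imwrite("pics/w4.png",p["color"])
for k in("under_a","slat_b"):
  for q in finder.trace(k,p)[:4]: print(k,round(q["score"],2),np.round(q["extent"]),slat(p,q["region"],.047 if k[0]=="u" else .059))
p=camera("top")
for k in("under_a","slat_b"):
  for q in finder.trace(k,p)[:5]: print(k,round(q["score"],2),np.round(q["extent"]),slat(p,q["region"],.047 if k[0]=="u" else .059),slat(p,q["region"],.012))
rel(.496,.356,.12,1.246)
E
```

```text
t: 6.75
eef_pos: [0.6152, -0.051, 0.3405]
orientation: [-0.707, 0.707, -0.004, -0.001]
force: [0.7, -0.5, -0.1]
gripper_width: 0.0425
under_a 0.81 [330. 297. 504. 340.] (array([549.6,   2.3]), array([110.7,  23. ]), np.float64(-0.008), 4295)
under_a 0.76 [571. 172. 638. 244.] (array([0., 0.]), array([0., 0.]), np.float64(0.0), 0)
under_a 0.72 [333. 130. 522. 170.] (array([ 550.2, -108.3]), array([109.3,  21.9]), np.float64(-0.0), 6868)
slat_b 0.85 [295. 130. 338. 343.] (array([616.6, -54. ]), array([132.1,  22.1]), np.float64(1.57), 7599)
under_a 0.58 [378. 247. 383. 261.] (array([ 514.8, -112.5]), array([35.3,  8.4]), np.float64(-0.06), 38) (array([0., 0.]), array([0., 0.]), np.float64(0.0), 0)
slat_b 0.95 [426. 226. 441. 275.] (array([0., 0.]), array([0., 0.]), np.float64(0.0), 0) (array([ 527.3, -260.8]), array([131.3,  23.8]), np.float64(-0.216), 359)
slat_b 0.56 [201. 241. 220. 286.] (array([0., 0.]), array([0., 0.]), np.float64(0.0), 0) (array([494.4, 356.6]), array([129.8,  24. ]), np.float64(-0.326), 375)
lin [-1.629  0.476  0.24 ] twist [ 0.001 -0.003 -0.793] up per m z: -4 each
```

View pics/w4.png

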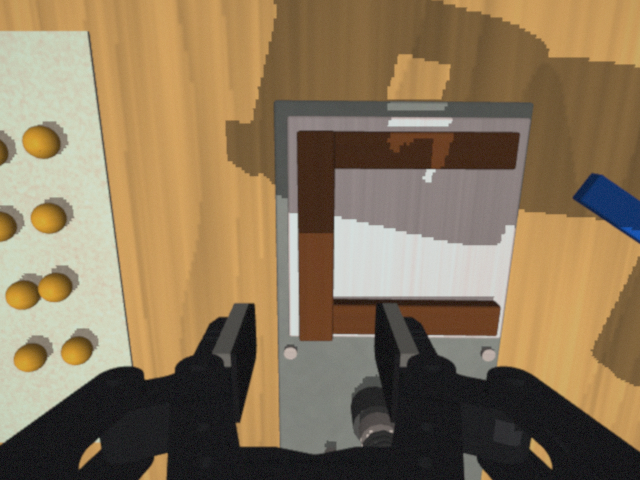

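Slat_b lies flush and square: the wrist view puts it at (616.6, -54.0) mm with yaw 1.57. Now slat_a.

```bash
python3 -c "
from h import *
print(np.round(r.read_state()['joint_positions'],2))"
python3 -m crank '{"linear":[[-0.15,0.05,0],[-0.3,0.1,0],[-0.45,0.15,0],[-0.6,0.2,0],[-0.75,0.25,0],[-0.9,0.3,0],[-1,0.35,0],[-1,0.35,0]],"twist":[[0,0,-0.09],[0,0,-0.18],[0,0,-0.27],[0,0,-0.36],[0,0,-0.45],[0,0,-0.54],[0,0,-0.63],[0,0,-0.71]],"claw":[0.6,0.6,0.6,0.6,0.6,0.6,0.6,0.6]}'
python3 -c "
from h import *
print(np.round(r.read_state()['joint_positions'],2))
rel(.4945,.3565,.12,1.246)"
```

```text
[-0.27  0.55  1.21 -0.    1.38  2.87]
t: 7.85
eef_pos: [0.5259, 0.2019, 0.3342]
orientation: [0.975, -0.221, -0.001, 0.003]
force: [0.7, 0.3, 0.8]
gripper_width: 0.0511
[ 0.16  0.46  1.37 -0.    1.31  2.18]
lin [-0.38  -0.505  0.234] twist [ 0.003  0.001 -0.077] up per m z: -4 each
```

```bash
python3 -m crank '{"linear":[[-0.08,-0.11,0.05],[-0.16,-0.22,0.1],[-0.24,-0.33,0.15],[-0.32,-0.44,0.2],[-0.38,-0.505,0.234],[-0.38,-0.505,0.234],[-0.38,-0.505,0.234],[-0.38,-0.505,0.234]],"twist":[[0,0,-0.04],[0,0,-0.077],[0,0,-0.077],[0,0,-0.077],[0,0,-0.077],[0,0,-0.077],[0,0,-0.077],[0,0,-0.077]],"claw":[0.6,0.6,0.6,0.6,0.6,0.6,0.6,0.6]}'
python3 - <<'E'
from h import *
p=camera("wrist")
for q in finder.trace("slat_a",p)[:3]: 
  c,s,a,n=slat(p,q["region"],.012); print(round(q["score"],2),q["extent"],c,s,a,p["color"][q["region"]].mean(0)); rel(c[0]/1000,c[1]/1000,.021,a+np.pi/2)
E
```

```text
t: 8.65
eef_pos: [0.495, 0.3556, 0.2749]
orientation: [0.987, -0.162, -0.001, 0.003]
force: [0.2, -0.2, 0.3]
gripper_width: 0.0512
```

Run:
```python
from h import *
p=camera("wrist"); cv2.imwrite("pics/w5.png",p["color"])
X,u,v=pts(p); m=(abs(X[:,2]-.012)<.003)&(np.hypot(X[:,0]-.495,X[:,1]-.356)<.08)
c=cv2.minAreaRect(X[m,:2].astype(np.float32)*1000);print(c,m.sum())
for q in finder.trace("slat_b",p)[:3]: print(q["score"],q["extent"],slat(p,q["region"],.012))
rel(.4945,.3565,.021,1.246)
```

```text
((494.7751770019531, 355.12774658203125), (22.04102325439453, 131.7333526611328), 71.19770050048828) 8660
0.91 [291.7, 131.1, 333.6, 356.4] (array([495. , 355.1]), array([131.4,  22. ]), np.float64(-0.329), 8508)
lin [-0.002 -0.004  0.397] twist [ 0.003  0.001 -0.001] up per m z: -4 each
```

View pics/w5.png

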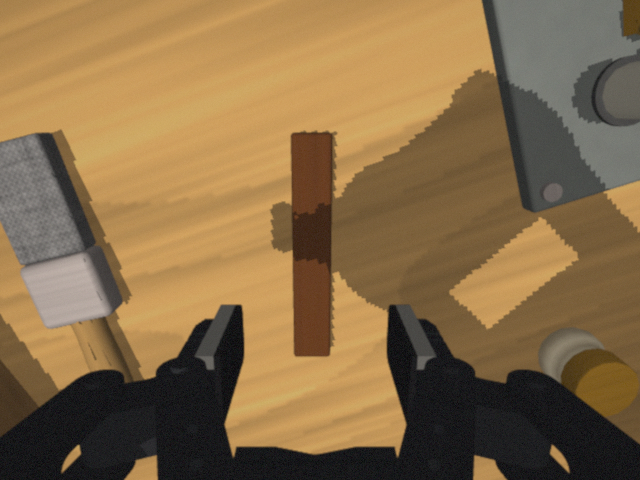

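The slat is centred under the gripper (columns 292–333), with the brush and jar clear of it. Descending to grip.

```bash
python3 -m crank '{"linear":[[0,0,0.12],[0,0,0.25],[0,0,0.34],[0,0,0.38],[0,0,0.397],[0,0,0.397],[0,0,0.397],[0,0,0.397]],"twist":[[0,0,0],[0,0,0],[0,0,0],[0,0,0],[0,0,0],[0,0,0],[0,0,0],[0,0,0]],"claw":[0.6,0.6,0.6,0.6,0.6,0.6,0.6,0]}'
python3 -m crank '{"linear":[[0,0,0],[0,0,0],[0,0,0],[0,0,0],[0,0,-0.1],[0,0,-0.3],[0,0,-0.5],[0,0,-0.52]],"twist":[[0,0,0],[0,0,0],[0,0,0],[0,0,0],[0,0,0],[0,0,0],[0,0,0],[0,0,0]],"claw":[0,0,0,0,0,0,0,0]}'
python3 -c "
from h import *
s=r.read_state();print(np.round(s['joint_positions'],2))
R0=Ro.from_quat(s['orientation']); print(R0.inv().apply(np.array([.5065,-.0525,.31])-s['eef_pos'])/.25)"
```

```text
t: 9.65
eef_pos: [0.4949, 0.3554, 0.1772]
orientation: [0.987, -0.162, -0.0, 0.002]
force: [0.4, 0.3, -0.2]
gripper_width: 0.0382
t: 10.45
eef_pos: [0.4954, 0.3562, 0.3138]
orientation: [0.987, -0.162, 0.005, -0.001]
force: [-0.6, 0.3, -1.0]
gripper_width: 0.0207
[ 0.43  0.56  1.27 -0.    1.31  2.33]
[0.56601511 1.53432428 0.01366652]
```

```bash
python3 -m crank '{"linear":[[0.05,0.12,0],[0.1,0.24,0],[0.15,0.38,0],[0.2,0.52,0],[0.25,0.66,0],[0.3,0.8,0],[0.35,0.95,0],[0.35,0.95,0]],"twist":[[0,0,-0.09],[0,0,-0.18],[0,0,-0.27],[0,0,-0.36],[0,0,-0.45],[0,0,-0.54],[0,0,-0.63],[0,0,-0.72]],"claw":[0,0,0,0,0,0,0,0]}'
python3 -c "
from h import *
rel(.506,-.0525,.12,0)"
```

```text
t: 11.25
eef_pos: [0.5022, 0.0997, 0.313]
orientation: [0.92, 0.392, 0.004, 0.002]
force: [0.3, 0.3, -1.0]
gripper_width: 0.0209
lin [-0.43   0.431  0.152] twist [ 0.005 -0.002 -0.487] up per m z: -4 each
```

```bash
python3 -m crank '{"linear":[[-0.1,0.1,0],[-0.2,0.2,0],[-0.3,0.3,0.02],[-0.4,0.4,0.06],[-0.43,0.431,0.1],[-0.43,0.431,0.152],[-0.43,0.431,0.152],[-0.43,0.431,0.152]],"twist":[[0,0,-0.09],[0,0,-0.18],[0,0,-0.27],[0,0,-0.36],[0,0,-0.45],[0,0,-0.487],[0,0,-0.487],[0,0,-0.487]],"claw":[0,0,0,0,0,0,0,0]}'
python3 - <<'E'
from h import *
p=camera("wrist"); cv2.imwrite("pics/w6.png",p["color"])
for k in("under_a","slat_b"):
  for q in finder.trace(k,p)[:4]: print(k,round(q["score"],2),np.round(q["extent"]),slat(p,q["region"],.047 if k[0]=="u" else .059),slat(p,q["region"],.107,.01))
rel(.506,-.053,.0705,0)
E
```

```text
t: 12.05
eef_pos: [0.5059, -0.0523, 0.275]
orientation: [0.707, 0.707, 0.003, 0.003]
force: [0.8, -0.3, 0.1]
gripper_width: 0.0205
under_a 0.95 [398. 338. 506. 381.] (array([ 579.2, -101. ]), array([58.2, 19.5]), np.float64(-0.067), 2230) (array([0., 0.]), array([0., 0.]), np.float64(0.0), 0)
under_a 0.76 [280. 125. 578. 182.] (array([559. ,   3.1]), array([130.2,  22.1]), np.float64(-0.011), 10096) (array([508.5,  10.8]), array([20.6,  3.5]), np.float64(-0.184), 38)
under_a 0.72 [  0. 174. 185. 310.] (array([0., 0.]), array([0., 0.]), np.float64(0.0), 0) (array([0., 0.]), array([0., 0.]), np.float64(0.0), 0)
slat_b 0.65 [281. 139. 349. 454.] (array([0., 0.]), array([0., 0.]), np.float64(0.0), 0) (array([507.6, -46.8]), array([115.6,  22.2]), np.float64(1.568), 19518)
slat_b 0.59 [499. 133. 598. 405.] (array([615.8, -53.6]), array([131.6,  23.5]), np.float64(-1.57), 14033) (array([0., 0.]), array([0., 0.]), np.float64(0.0), 0)
lin [-0.004 -0.002  0.2  ] twist [0.006 0.    0.   ] up per m z: -4 each
```

View pics/w6.png

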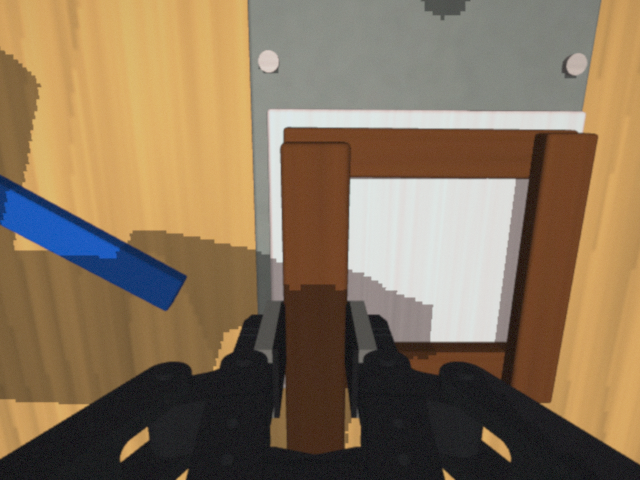

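The held slat (columns 282–349) is in line with the near ends of the lower pair, about 2 mm towards -y. Lowering.

```bash
python3 -m crank '{"linear":[[0.008,0,0.07],[0.008,0,0.13],[0.008,0,0.165],[0.008,0,0.183],[0.008,0,0.192],[0.008,0,0.197],[0.008,0,0.197],[0.008,0,0.197]],"twist":[[0,0,0],[0,0,0],[0,0,0],[0,0,0],[0,0,0],[0,0,0],[0,0,0],[0,0,0]],"claw":[0,0,0,0,0,0,0,0]}'
```

```text
t: 13.0
eef_pos: [0.5066, -0.0501, 0.2267]
orientation: [0.707, 0.707, 0.004, 0.004]
force: [0.6, -0.4, -0.1]
gripper_width: 0.0207
```

```bash
python3 -m crank '{"linear":[[0,0,0.004],[0,0,0.006],[0,0,0.006],[0,0,0.006],[0,0,0.006],[0,0,0.006],[0,0,0.006],[0,0,0.006]],"twist":[[0,0,0],[0,0,0],[0,0,0],[0,0,0],[0,0,0],[0,0,0],[0,0,0],[0,0,0]],"claw":[0,0,0,0,0,0,0,0]}'
```

```text
t: 13.8
eef_pos: [0.5066, -0.0501, 0.2252]
orientation: [0.707, 0.707, 0.004, 0.004]
force: [0.1, -0.4, -0.4]
gripper_width: 0.0207
```

```bash
python3 -m crank '{"linear":[[0,0,0.005],[0,0,0.005],[0,0,0.005],[0,0,0.005],[0,0,0.005],[0,0,0.005],[0,0,-0.1],[0,0,-0.3]],"twist":[[0,0,0],[0,0,0],[0,0,0],[0,0,0],[0,0,0],[0,0,0],[0,0,0],[0,0,0]],"claw":[0,0,0.5,0.5,0.5,0.5,0.5,0.5]}'
python3 -m crank '{"linear":[[0,0,-0.1],[0,0,-0.2],[0,0,-0.2],[0,0,-0.2],[0,0,-0.2],[0,0,-0.2],[0,0,-0.2],[0,0,-0.2]],"twist":[[0,0,0],[0,0,0],[0,0,0],[0,0,0],[0,0,0],[0,0,0],[0,0,0],[0,0,0]],"claw":[0.5,0.5,0.5,0.5,0,0,0,0]}'
python3 - <<'E'
from h import *
p=camera("wrist"); cv2.imwrite("pics/w7.png",p["color"])
for k in("under_a","slat_b"):
  for q in finder.trace(k,p)[:4]: print(k,round(q["score"],2),np.round(q["extent"]),slat(p,q["region"],.047 if k[0]=="u" else .059))
for n in("wrist","scene"):
  p=camera(n)
  for q in finder.mark_of("roller_top",p)[:2]: print(n,round(q["score"],2),q["location"],atz(p,q["location"],.102))
  X,u,v=pts(p); m=(abs(X[:,2]-.102)<.004)&(np.hypot(X[:,0]-.53,X[:,1]-.193)<.04); print(m.sum(),X[m].mean(0) if m.any() else"")
print(np.round(r.read_state()["joint_positions"],2))
rel(.49,.195,.15,0)
E
```

```text
t: 14.6
eef_pos: [0.5055, -0.0501, 0.2985]
orientation: [0.707, 0.707, 0.002, 0.001]
force: [0.7, -0.9, 0.1]
gripper_width: 0.0422
t: 15.4
eef_pos: [0.5053, -0.0502, 0.3481]
orientation: [0.707, 0.707, 0.002, 0.0]
force: [-0.2, 0.1, 0.2]
gripper_width: -0.0001
under_a 0.57 [300. 294. 462. 331.] (array([ 551. , -107.5]), array([111.4,  22.8]), np.float64(-0.003), 3788)
under_a 0.56 [ 36. 154. 217. 273.] (array([0., 0.]), array([0., 0.]), np.float64(0.0), 0)
slat_b 0.73 [301. 134. 340. 305.] (array([508.5, -40.8]), array([107.3,  22. ]), np.float64(-1.57), 5950)
slat_b 0.67 [457. 134. 523. 339.] (array([615.6, -53.5]), array([131.5,  22.9]), np.float64(1.57), 7747)
slat_b 0.65 [306. 435. 324. 455.] (array([0., 0.]), array([0., 0.]), np.float64(0.0), 0)
wrist 0.52 [397.8, 149.5] [0.54713365 0.00605338 0.102     ]
0 
scene 0.75 [326.7, 205.1] [0.50748632 0.20161989 0.102     ]
scene 0.32 [228.4, 390.9] [ 0.74223571 -0.40679913  0.102     ]
51 [0.52895369 0.19297118 0.10238647]
[-0.33  0.36  1.51  0.    1.27 -0.33]
lin [ 0.981 -0.062  0.176] twist [ 0.002 -0.001 -0.   ] up per m z: -4 each
```

View pics/w7.png

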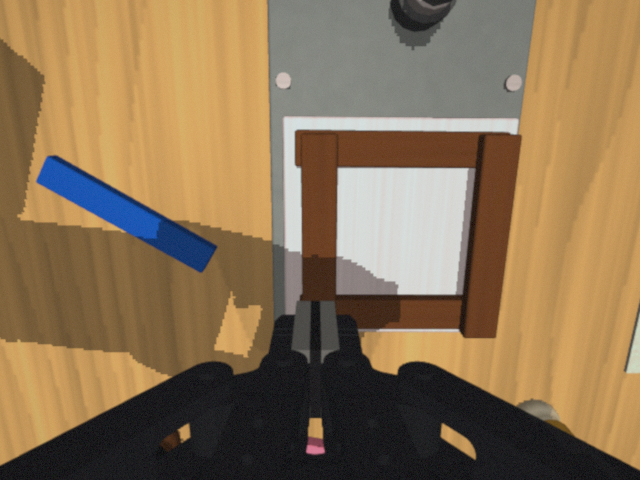

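The crib is square: slat_a at about (508.5, -53) mm, slat_b at (615.6, -53.5) mm. Next is the roller, at about (0.529, 0.193) m.

```bash
python3 -m crank '{"linear":[[0.15,0.02,0],[0.33,0.03,0],[0.5,0.05,0],[0.68,0.06,0],[0.84,0.08,0],[0.95,0.09,0],[0.976,0.093,0.02],[0.976,0.093,0.05]],"twist":[[0,0,-0.09],[0,0,-0.17],[0,0,-0.255],[0,0,-0.255],[0,0,-0.255],[0,0,-0.255],[0,0,-0.255],[0,0,-0.255]],"claw":[0.2,0.4,0.6,0.6,0.6,0.6,0.6,0.6]}'
python3 - <<'E'
from h import *
p=camera("wrist"); cv2.imwrite("pics/w8.png",p["color"])
for q in finder.mark_of("roller_top",p)[:2]: print(round(q["score"],2),q["location"],atz(p,q["location"],.102))
X,u,v=pts(p); m=(abs(X[:,2]-.102)<.004)&(np.hypot(X[:,0]-.53,X[:,1]-.193)<.04); print(m.sum(),cv2.minEnclosingCircle(X[m,:2].astype(np.float32)) if m.any() else"")
rel(.5285,.194,.086,.4)
E
```

```text
t: 16.55
eef_pos: [0.5285, 0.1943, 0.3362]
orientation: [0.552, 0.834, 0.002, 0.001]
force: [-0.4, -0.1, 0.2]
gripper_width: 0.0514
0.81 [313.6, 265.5] [0.5286304  0.19425083 0.102     ]
1675 ((0.5288705229759216, 0.1941981464624405), 0.012091221287846565)
lin [0.004 0.001 0.377] twist [ 0.001 -0.    -0.   ] up per m z: -4 each
```

View pics/w8.png

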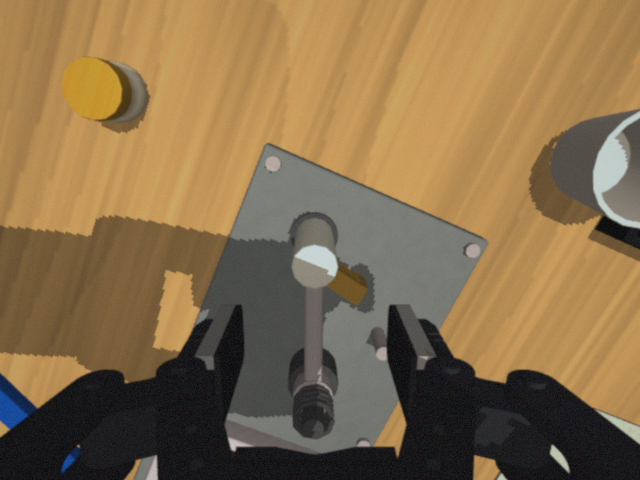

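The roller at (314,266) is centred between the pads, with the cup and jar clear of the gripper. Pinching it.

```bash
python3 -m crank '{"linear":[[0,0,0.12],[0,0,0.25],[0,0,0.34],[0,0,0.377],[0,0,0.377],[0,0,0.377],[0,0,0.377],[0,0,0.377]],"twist":[[0,0,0],[0,0,0],[0,0,0],[0,0,0],[0,0,0],[0,0,0],[0,0,0],[0,0,0]],"claw":[0.6,0.6,0.6,0.6,0.6,0.6,0,0]}' 60
python3 -m crank '{"linear":[[0,0,0],[0,0,0],[0,0,0],[0,0,0],[0,0,0],[0,0,0],[0,0,0],[0,0,0]],"twist":[[0,0,0],[0,0,0],[0,0,0],[0,0,0],[0,0,0],[0,0,0],[0,0,0],[0,0,0]],"claw":[0,0,0,0,0,0,0,0]}' 60
python3 - <<'E'
from h import *
s=r.read_state(); R0=Ro.from_quat(s["orientation"]); p=np.array(s["eef_pos"])
pv=np.array([p[0]+.110*np.sin(.4), p[1]-.110*np.cos(.4)])
print(pv)
for th in (.1,.2,.3,.4,.5,.58,.65,.68):
    a=.4-th; t=np.array([pv[0]-.11*np.sin(a),pv[1]+.11*np.cos(a),p[2]]); print(th,np.round(R0.inv().apply(t-p)/.25,3),round(th/1.5708,3))
E
```

```text
t: 17.45
eef_pos: [0.5288, 0.193, 0.242]
orientation: [0.553, 0.833, 0.002, 0.001]
force: [3.7, 5.1, 9.2]
gripper_width: 0.0232
t: 18.25
eef_pos: [0.5289, 0.193, 0.2423]
orientation: [0.553, 0.833, 0.002, 0.001]
force: [2.5, 2.5, 1.6]
gripper_width: 0.0225
[0.57176107 0.09172254]
0.1 [-0.002  0.044  0.   ] 0.064
0.2 [-0.009  0.087  0.   ] 0.127
0.3 [-0.02   0.13   0.001] 0.191
0.4 [-0.035  0.171  0.001] 0.255
0.5 [-0.054  0.211  0.001] 0.318
0.58 [-0.072  0.241  0.001] 0.369
0.65 [-0.09   0.266  0.001] 0.414
0.68 [-0.098  0.277  0.001] 0.433
```

```bash
python3 -m crank '{"linear":[[-0.001,0.022,0],[-0.002,0.044,0],[-0.005,0.066,0],[-0.009,0.087,0],[-0.014,0.108,0],[-0.02,0.13,0],[-0.027,0.15,0],[-0.035,0.171,0]],"twist":[[0,0,0.032],[0,0,0.064],[0,0,0.095],[0,0,0.127],[0,0,0.159],[0,0,0.191],[0,0,0.223],[0,0,0.255]],"claw":[0,0,0,0,0,0,0,0]}'
python3 - <<'E'
from h import *
s=r.read_state(); R0=Ro.from_quat(s["orientation"]); p=np.array(s["eef_pos"]); pv=np.array([.57176,.09172])
d=p[:2]-pv; print(.4-np.arctan2(-d[0],d[1]),np.hypot(*d),np.round(s["force"],1),np.round(s["joint_positions"],2))
yaw=np.arctan2(*R0.as_matrix()[1::-1,1]);print("yaw",yaw)
for th in (.4,.45,.5,.55,.6,.65,.68):
    a=.4-th; t=np.array([pv[0]-.11*np.sin(a),pv[1]+.11*np.cos(a),p[2]]); print(th,np.round(R0.inv().apply(t-p)/.25,3),round((yaw-a)/1.5708,3))
E
```

```text
t: 19.05
eef_pos: [0.571, 0.2015, 0.2422]
orientation: [0.708, 0.706, 0.0, -0.0]
force: [-6.5, -2.2, 5.2]
gripper_width: 0.0226
0.39276085253283005 0.10981663242113016 [-6.5 -2.2  5.2] [0.14 0.63 1.36 0.   1.15 0.15]
yaw -0.0019480230758355404
0.4 [0.001 0.003 0.   ] -0.001
0.45 [0.    0.025 0.   ] 0.031
0.5 [-0.001  0.047  0.   ] 0.062
0.55 [-0.004  0.069  0.   ] 0.094
0.6 [-0.008  0.091  0.   ] 0.126
0.65 [-0.013  0.112  0.   ] 0.158
0.68 [-0.016  0.125  0.   ] 0.177
```

```bash
python3 -m crank '{"linear":[[0,0.025,0],[-0.001,0.047,0],[-0.004,0.069,0],[-0.008,0.091,0],[-0.013,0.112,0],[-0.014,0.118,0],[-0.014,0.118,0],[-0.014,0.118,0]],"twist":[[0,0,0.031],[0,0,0.062],[0,0,0.094],[0,0,0.126],[0,0,0.158],[0,0,0.167],[0,0,0.167],[0,0,0.167]],"claw":[0,0,0,0,0,0,0,0]}'
python3 - <<'E'
from h import *
s=r.read_state(); p=np.array(s["eef_pos"]); pv=np.array([.57176,.09172])
d=p[:2]-pv; print(.4-np.arctan2(-d[0],d[1]),np.hypot(*d),np.round(s["force"],1),np.abs(s["dq"]).max())
for n in("scene","top"):
  p=camera(n)
  for k in("under_a","slat_b"):
    for q in finder.trace(k,p)[:5]: print(n,k,round(q["score"],2),np.round(q["extent"]),slat(p,q["region"],.047 if k[0]=="u" else .059))
  X,u,v=pts(p); m=(abs(X[:,2]-.102)<.004)&(np.hypot(X[:,0]-.60,X[:,1]-.198)<.02); print(m.sum(),X[m].mean(0) if m.any() else"")
  if n=="scene": cv2.imwrite("pics/s9.png",cv2.resize(p["color"][180:340,200:413],(798,600)))
E
```

```text
t: 19.85
eef_pos: [0.5995, 0.198, 0.2422]
orientation: [0.794, 0.608, -0.001, -0.001]
force: [-6.7, -0.7, 5.1]
gripper_width: 0.0226
0.6549040850692949 0.10983821405744167 [-6.7 -0.7  5.1] 0.0023654468795678086
scene under_a 0.79 [213. 242. 234. 273.] (array([0., 0.]), array([0., 0.]), np.float64(0.0), 0)
scene under_a 0.7 [269. 340. 287. 368.] (array([ 693.1, -225.3]), array([35., 33.]), np.float64(-1.472), 148)
scene under_a 0.62 [242. 281. 289. 303.] (array([ 562.7, -108.7]), array([129.1,  27.5]), np.float64(-0.053), 311)
scene under_a 0.55 [274. 259. 321. 284.] (array([569.2,   4.6]), array([111.2,  27.8]), np.float64(-0.003), 246)
scene slat_b 0.85 [236. 250. 283. 287.] (array([507.6, -50.9]), array([138.6,  28. ]), np.float64(-1.567), 418)
scene slat_b 0.83 [182. 313. 216. 352.] (array([0., 0.]), array([0., 0.]), np.float64(0.0), 0)
scene slat_b 0.74 [211. 338. 238. 400.] (array([ 683.1, -359.8]), array([54.8, 26.8]), np.float64(0.701), 155)
scene slat_b 0.56 [274. 267. 320. 305.] (array([615.4, -53.3]), array([133.2,  26.6]), np.float64(1.569), 441)
41 [0.59518928 0.19367315 0.10228692]
top under_a 0.73 [334. 221. 345. 250.] (array([565.6,   5.2]), array([82.7, 19.3]), np.float64(-0.019), 226)
top under_a 0.69 [371. 222. 382. 251.] (array([ 564. , -106.4]), array([82.2, 22. ]), np.float64(0.002), 228)
top under_a 0.59 [342. 288. 374. 332.] (array([0., 0.]), array([0., 0.]), np.float64(0.0), 0)
top slat_b 0.91 [425. 226. 438. 274.] (array([0., 0.]), array([0., 0.]), np.float64(0.0), 0)
top slat_b 0.89 [335. 213. 384. 224.] (array([617.1, -52.4]), array([128.1,  23.5]), np.float64(1.567), 396)
top slat_b 0.86 [337. 249. 385. 258.] (array([509.8, -52. ]), array([131.4,  22.3]), np.float64(-1.567), 390)
0
```

View pics/s9.png

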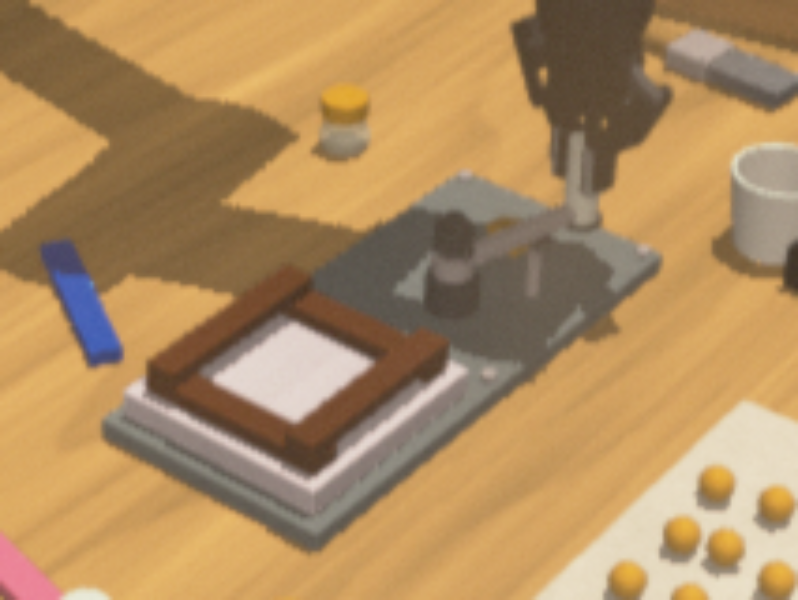

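The crop shows the complete crib on the left and the roller pinched at (583,200). The arm has swung past the brass pawl at (505,235), and the readings agree at about 0.65 rad, standing still with roughly 7 N of spring load. Handing in.

```bash
python3 -c "
from station import order
print(order.hand_in())"
```

```text
the job is handed in; nothing more can be done
None
```

The crib is finished and the tensioner is held past its click. I handed the job in at about 20 s of the 58 s allowed; no verdict was reported.

- **Slats:** Slat_b lies across the far end and slat_a across the near end, both released. The last views put them about 53 to 54 mm either side of the platen centre (target 55 mm). They are square within 0.01 rad and centred within about 2 mm.
- **Lower pair:** It showed no visible shift. The upper slats now cover its ends, so the last readings of its position are partial.
- **Tensioner:** I pinched the roller from above and swung it along its arc to about 0.65 rad, worked out from the tool pose. At hand-in it stood still, with about 7 N sideways on the tool.
- **Pawl:** I could not measure it directly. The last picture shows the arm past it, and 0.65 rad is well beyond the 0.50 rad click.
- **Checks that disagreed:** The first roller fix from the scene camera was about 10 to 20 mm off, so I used the depth data and the close wrist view. In the last scene picture, the part of the roller top still visible gave a centre about 6 mm from the tool position. I put that down to the fingers covering the roller.
- **Bystanders:** The gripper passed none of them closely, and none looked moved in the views I checked. I did not measure their positions at the end.

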